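# Hang the marker bin on its keyhole screw

## Robot

A 6-joint arm with a two-finger parallel gripper is mounted at the origin on a cart in front of the work surface, level with it; the furniture and walls round the work are solid. World frame = base frame: x ahead of the robot, y to its left, z up, the work surface at z = 0. Lengths are in m, angles in rad, forces in N, time in s.
With the tool pointing down it reaches from about 0.375 to 0.925 m from the base axis. Payload 5.7 kg.
Tool frame: the origin (TCP) lies midway between the tips of the shut fingers; the grasp point (between the pads) lies 19 mm behind it; z points along the fingers, x is the direction in which the jaws open and shut, and the axes are right-handed (so a half turn about z gives the same grasp; the last joint's range is limited). The gripper opens to 88 mm and grips with 3 to 60 N. Pads are 20 mm wide; open, the fingers measure 115 mm over their backs; the gripper's body (75 mm by 178 mm) begins 61 mm behind the grasp point.
Start: joints at [-1.24, 0.359, 1.51, -0, 1.272, -0.115], TCP at [0.259, -0.541, 0.223] pointing down, gripper open.
Joint ranges: [-2.97, 2.97], [-1.01, 2.36], [0.21, 2.38], [-0.96, 4.11], [0.2, 2.71], [-2.98, 2.98]. Speed limits (rad/s): [2.39, 2.39, 3.14, 3.14, 3.14, 3.14].

## Interface

Orientations are given as a unit quaternion [x, y, z, w].
In Python, from bench import move_ptp, servo_line, goto_joints, move_gripper, sleep, inverse_kinematics, capture, PlanningError, close_job, spot_in, silhouettes, current_clock, current_joint_pos, current_qvel, current_joint_torque, current_position, current_orientation, current_force, current_torque, current_finger_gap gives the robot as it stands. Calls block until the motion is done:
- move_ptp(position, orientation): joint-space move of the TCP to a pose.
- servo_line(position, orientation=None, rate=0.15, contact_N=None): straight line of the TCP; orientation=None keeps the orientation; rate is the mean speed in m/s. With contact_N (N) it stops when the force on the tool has changed by that much, and returns True; else False.
- goto_joints(angles): joint-space move.
- move_gripper(opening): finger opening in m; the grip force is fixed at half the most; returns when the fingers have stopped.
- sleep(seconds).
- inverse_kinematics(position, orientation): joint angles nearest the present ones, or None.
- capture(name): name is "scene" or "top" or "wrist"; returns a dict with "image" (480x640x3 uint8, blue, green, red), "range_z" (480x640 float32, m along the optical axis (not along the pixel's ray), 0 where there is no reading), "intrinsics" (3x3 intrinsics, pixels), "R" (3x3) and "t" (3): a world point X has camera coordinates R X + t. Camera axes: x right, y down, z forward; pixel columns grow to the right and rows downward; lengths in m; the calibration is good to about 2 mm. A picture is of the moment at which its call begins.
A pose or a line that the arm cannot do raises PlanningError and nothing moves.
- close_job(): hands the job in, once; it reports no verdict.
Trained networks look in the newest picture that a camera, given by its name, has taken for a name from the list of things; names that differ only in an ending like _2 or _b are one class to them, and where a whole thing is asked for, a point or a joint stands for the part that bears it (a point fixed in the world has none). Each returns a list of dicts, best first, with "conf" (0 to 1); they miss things now and then, are a little off and sometimes report something else, mostly with a low value. They report only what shows in the picture. A call takes as long as a camera call.
- spot_in(camera, query): "xy" ([column, row] in pixels, amid what is visible of it).
- silhouettes(camera, query): "region" (480x640 bool, what is visible of it) and "xy" ([column, row] in pixels, amid what is visible of it).
Readings, each from a call of its own:
- current_clock(): time.
- current_joint_pos(): joint angles.
- current_qvel(): joint speeds.
- current_joint_torque(): joint torques, N m.
- current_position(): TCP position.
- current_orientation(): TCP orientation.
- current_force(): force on the tool from outside, world axes, zero at the start.
- current_torque(): the same for the moment, N m.
- current_finger_gap(): finger opening in m.
Only numpy, scipy, OpenCV 4.12 (cv2) and the standard library are available. Lean on these libraries where they do the work, as an engineer would, in place of code of your own. Each camera call takes 0.05 s, during which the arm holds its last target. There are 200 camera calls.

## Task

Hang the orange marker bin on the board's screw: pass the screw head through the round part of the keyhole in the bin's back wall, press the wall gently against the black spring plate behind the head, and pull the bin straight down until it is fully home and the spring plate snaps forward behind it. Let go and leave the bin hanging upright by itself; work gently, with no more than about 15 N between the bin and the screw or board, and leave the beaker, petri dish and timer where they are.

Things in the scene. Friction and masses are not known exactly. Their poses are not given: they have to be found in the camera images.
- bin: Loose orange open-topped marker bin, 50 (x) x 60 (y) x 92 (z) mm, 0.08 to 0.17 kg. Origin: centre of its underside, z up. Front (36 mm high wall, white label) at -x; back wall with the keyhole at +x, 92 mm high: up to z = 53.5 mm it is 5 mm thick (x = 20 to 25), above only 3 mm (x = 20 to 23), a step on its outside. Two rubber feet near z = 12 mm stand 6.5 mm out of the back.
- bin_grip (a point): Where to grip the bin from above: midway between its two flat side walls, at (0, 0, 58) mm in the bin's frame, axes as the bin's. The side walls lie across y, 60 mm apart outside, 3 mm thick, 75 mm high, from x = -25 to +21 mm.
- bin_hole (a point): Centre of the keyhole's round entry hole: (22.5, 0, 46) mm in the bin's frame, axes as the bin's. The hole is an octagon 19 mm across flats (the 14 mm screw head has 2.5 mm of play all round); its upper slanted sides lead into the slot, 9 mm wide (shank 6 mm), that runs straight up from it.
- bin_seat (a point): Where the screw's axis lies when the bin is fully home: (22.5, 0, 68) mm in the bin's frame, 22 mm above bin_hole; axes as the bin's. The slot's closed end is 3 mm above it.
- board: Grey upright board, fixed, 200 mm wide (y), 135 mm high, 12 mm thick, with a 100 mm base plate behind. Origin: on the table under the middle of its front face (plane x = 0), which looks to its -x, roughly towards the robot; z up. A steel screw stands out of the face along -x: shank 6 mm diameter, head 14 mm diameter, back of head 14 mm and its front 19 mm from the face.
- screw_nominal (a point): Where the screw should be: (-11.5, 0, 112) mm in the board's frame, axes as the board's; x is that of bin_hole and bin_seat when the wall is against the head's back. The real screw was set by hand: its axis lies up to 4.5 mm beside (y) and up to 7 mm above or below (z) this point, different each time; look for it or find it by feel.
- spring_plate (a joint): Black sprung plate, 30 (y) x 26 (z) mm, on the screw behind its head: m pressed in to the board, 0 (2.6 mm behind the head) to 0.005 (hard stop); force 1.5 N + 1 N/mm. At 2.4 mm or more the bin's 5 mm wall slides down behind the head; below 2.4 its hole jams on the head. The plate grips the wall, so pull down (2 to 10 N); once home it snaps above the wall's step, to about 0.4 mm.
- beaker_100: Loose 100 ml glass beaker, 56 mm wide, 70 mm high, beside the board; origin at the centre of its underside. Leave alone.
- petri_2: Loose petri dish, 90 mm diameter, 16 mm high, on the other side of the board; origin at the centre of its underside. Leave alone.
- timer: Loose white bench timer, 70 x 62 x 21 mm, on the table in front of the board; origin at the centre of its underside. Leave alone.

How it is judged:
By the outcome, as a careful person would: the job done as asked, in the order asked, and still so for the second after the job is handed in, with the robot touching nothing.
It also fails if it takes over 72 s, if anything falls off the work surface, if the arm or the gripper's body presses on something with over 40 N, if the wrist force passes 120 N, or if a joint passes its speed limit or range.

## Working session

There is one attempt and no reset: what is moved stays moved. The work goes in short steps, each a Python script; the robot and the scene stay as the last script left them, time stands still between calls to the robot, and variables do not carry over. Pictures are saved under pics/ and viewed, about 8 in all and at most 12, crops included, and the job is handed in when it is done.

```bash
mkdir -p pics; cat > h.py <<'E'
import numpy as np, cv2
from bench import *
def world(c,u,v,z):
    K=c["intrinsics"];p=np.array([(u-K[0,2])/K[0,0]*z,(v-K[1,2])/K[1,1]*z,z]) if np.isscalar(z) else np.stack([(u-K[0,2])/K[0,0]*z,(v-K[1,2])/K[1,1]*z,z],-1)
    return (p-c["t"])@c["R"]
def cloud(c,m=None):
    d=c["range_z"]; ok=d>0
    if m is not None: ok&=m
    v,u=np.nonzero(ok); return world(c,u,v,d[v,u].astype(float)),u,v
E
python3 - <<'E'
from h import *
print(current_clock(),current_force())
ims=[]
for n in("scene","top"):
    c=capture(n);cv2.imwrite(f"pics/{n}1.png",c["image"])
    print(n,"cam at",-c["R"].T@c["t"],c["intrinsics"][0,0])
    for q in("bin","board","beaker_100","petri_2","timer","spring_plate"):
        for s in silhouettes(n,q)[:2]:
            P,u,v=cloud(c,s["region"])
            print(q,round(s["conf"],2),np.round(s["xy"]),len(P),np.round(np.percentile(P,[2,50,98],axis=0),3).tolist() if len(P) else None)
E
```

```text
0.0 [-0.64463607  0.23363276 -0.01314524]
scene cam at [0.02581477 0.74733843 0.55371038] 477.3425586594348
bin 0.59 [439. 257.] 1279 [[0.405, -0.277, -0.001], [0.442, -0.225, 0.038], [0.474, -0.191, 0.088]]
board 0.89 [262. 275.] 4850 [[0.645, 0.034, 0.003], [0.657, 0.155, 0.066], [0.735, 0.227, 0.134]]
beaker_100 0.75 [196. 308.] 1143 [[0.671, 0.264, 0.005], [0.684, 0.295, 0.047], [0.724, 0.315, 0.069]]
petri_2 0.74 [313. 268.] 588 [[0.623, -0.067, 0.001], [0.654, -0.024, 0.014], [0.703, 0.016, 0.017]]
timer 0.68 [354. 332.] 889 [[0.409, 0.073, 0.001], [0.442, 0.116, 0.017], [0.484, 0.148, 0.021]]
timer 0.65 [261. 277.] 4769 [[0.645, 0.036, 0.004], [0.657, 0.155, 0.066], [0.736, 0.227, 0.134]]
spring_plate 0.46 [314. 270.] 590 [[0.623, -0.066, 0.0], [0.652, -0.023, 0.014], [0.699, 0.016, 0.017]]
top cam at [0.43630221 0.02273506 1.16483466] 595.0447480238355
bin 0.79 [456. 327.] 1168 [[0.406, -0.261, -0.003], [0.44, -0.236, 0.024], [0.471, -0.193, 0.091]]
board 0.75 [268. 184.] 5609 [[0.653, 0.029, 0.004], [0.706, 0.125, 0.011], [0.763, 0.22, 0.135]]
board 0.58 [451. 328.] 1169 [[0.407, -0.261, -0.002], [0.44, -0.235, 0.022], [0.47, -0.193, 0.091]]
beaker_100 0.79 [188. 184.] 933 [[0.671, 0.262, -0.002], [0.704, 0.293, 0.029], [0.726, 0.313, 0.071]]
petri_2 0.87 [349. 206.] 1648 [[0.626, -0.068, 0.008], [0.667, -0.028, 0.014], [0.709, 0.012, 0.019]]
timer 0.96 [277. 317.] 1140 [[0.412, 0.071, 0.005], [0.449, 0.106, 0.017], [0.484, 0.141, 0.022]]
spring_plate 0.52 [266. 207.] 68 [[0.645, 0.115, 0.094], [0.646, 0.127, 0.124], [0.656, 0.141, 0.133]]
```

```bash
python3 -c "
import cv2,numpy as np
a=[cv2.imread(f'pics/{n}1.png') for n in('scene','top')]
cv2.imwrite('pics/both1.png',cv2.resize(np.vstack(a),(480,600))) if 0 else 0"; ls pics
```

```text
scene1.png
top1.png
```

View pics/scene1.png

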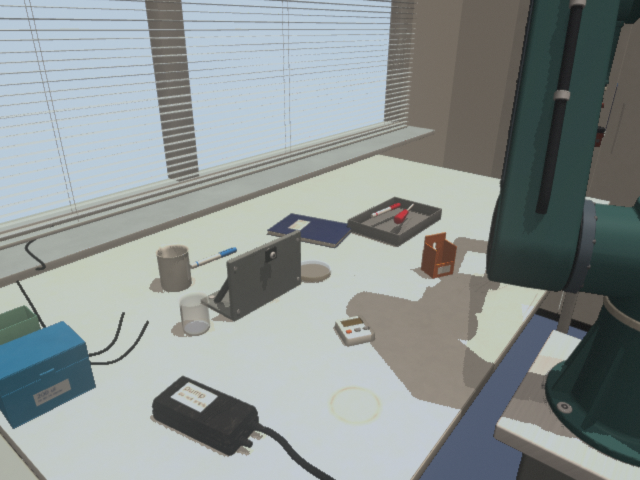

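View pics/top1.png

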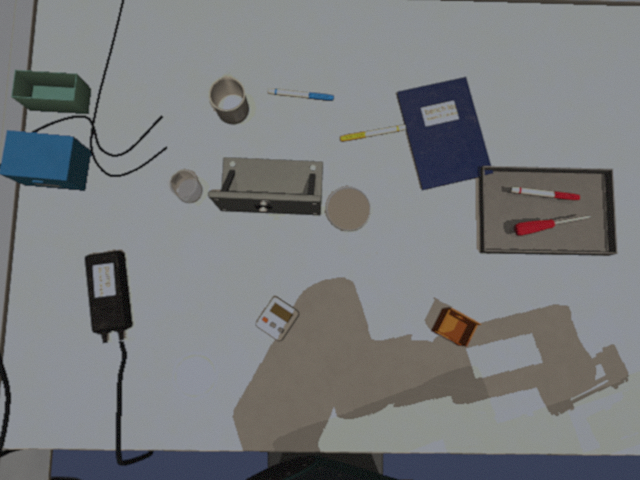

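The scene shot has the board at (262,275) with its screw near (270,253), and the bin at (439,257) with its label facing the robot. The top shot has the bin at (455,325), the board at (268,195), and the beaker, petri dish and timer clear of the bin. Next I'll look from above the bin.

```bash
python3 - <<'E'
from h import *
from scipy.spatial.transform import Rotation as Ro
q=current_orientation();print(q, Ro.from_quat(q).as_matrix().round(2).tolist())
# board face
c=capture("scene"); m=[s for s in silhouettes("scene","board")][0]["region"]
P,u,v=cloud(c,m);P=P[(P[:,2]>.02)&(P[:,2]<.125)&(P[:,0]<.68)]
for i in range(5):
    A=np.c_[P[:,1],P[:,2],np.ones(len(P))];k,*_=np.linalg.lstsq(A,P[:,0],rcond=None);r=P[:,0]-A@k
    P=P[abs(r)<2*r.std()+1e-4]
print("face x=a*y+b*z+c",k,r.std(),P[:,1].min(),P[:,1].max())
c=capture("top");m=silhouettes("top","board")[0]["region"];P,u,v=cloud(c,m)
T=P[(P[:,2]>.128)];print("board top edge",cv2.minAreaRect((T[:,:2]*1000).astype(np.float32)))
m=silhouettes("top","bin")[0]["region"];P,u,v=cloud(c,m)
T=P[(P[:,2]>.085)];print("bin rim",len(T),cv2.minAreaRect((T[:,:2]*1000).astype(np.float32)),T.mean(0))
Rt=Ro.from_matrix(np.array([[0,1,0],[1,0,0],[0,0,-1.]]))
move_ptp([.42,-.23,.28],Rt.as_quat())
c=capture("wrist");cv2.imwrite("pics/w1.png",c["image"])
RT=Ro.from_quat(current_orientation()).as_matrix();cam=-c["R"].T@c["t"]
print("cam in tool",RT.T@(cam-current_position()),"axes(cols x,y,z) in tool\n",(RT.T@c["R"].T).round(3),c["intrinsics"][0,0],current_clock())
for s in silhouettes("wrist","bin")[:1]:
    P,u,v=cloud(c,s["region"]);T=P[P[:,2]>.085];print(s["conf"],len(T),cv2.minAreaRect((T[:,:2]*1000).astype(np.float32)),T.mean(0),P[:,2].max())
    T=P[(P[:,2]>.066)&(P[:,2]<.08)];print("side rims",len(T),cv2.minAreaRect((T[:,:2]*1000).astype(np.float32)))
E
```

```text
[ 8.45919047e-01 -5.33311319e-01 -3.76645320e-05 -2.96995921e-05] [[0.43, -0.9, -0.0], [-0.9, -0.43, 0.0], [-0.0, -0.0, -1.0]]
face x=a*y+b*z+c [0.02431029 0.00085435 0.65299303] 0.001056001285744339 0.02802462526300793 0.22893000400616073
board top edge ((657.0320434570312, 126.0509033203125), (197.96539306640625, 23.90684700012207), 88.48827362060547)
bin rim 70 ((458.4737548828125, -237.69143676757812), (58.32648468017578, 3.717789888381958), 62.243778228759766) [ 0.45854318 -0.23732275  0.09020962]
cam in tool [-0.00028517 -0.08027091 -0.16293076] axes(cols x,y,z) in tool
 [[ 1.    -0.    -0.001]
 [ 0.001  0.955  0.295]
 [ 0.001 -0.295  0.955]] 422.3903247779431 2.825
0.96 375 ((459.6197204589844, -239.08929443359375), (59.80373001098633, 3.982602119445801), 63.136775970458984) [ 0.458806   -0.23971285  0.09111371] 0.09506065687990545
side rims 674 ((439.96148681640625, -228.70294189453125), (60.169776916503906, 48.10263442993164), 62.29169464111328)
```

View pics/w1.png

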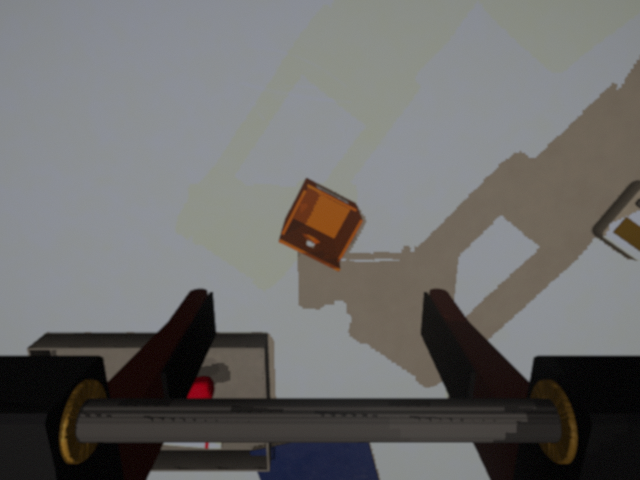

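The wrist shot shows the bin at about (322,222). The rims give centre ≈ (440.4, -229.0) mm, yaw ≈ -27.3° and wall height 91 mm, which match the sizes given. Next I'll look at the screw from the front.

```bash
cat >> h.py <<'E'
from scipy.spatial.transform import Rotation as Ro
def tool(yaw,tilt=0): # bin yaw, tool y = bin +x, z down, tilt: tool z towards bin x
    return Ro.from_euler('z',yaw)*Ro.from_euler('y',-tilt)*Ro.from_matrix(np.array([[0,1,0],[1,0,0],[0,0,-1.]]))
E
python3 - <<'E'
from h import *
R=tool(0,np.radians(48));M=R.as_matrix();print(M.round(2).tolist())
C=np.array([.39,.127,.22]);tip=C-M@np.array([-.0003,-.0803,-.163]);print(tip)
move_ptp(tip,R.as_quat());sleep(.2)
c=capture("wrist");cv2.imwrite("pics/w2.png",c["image"]);np.savez("w2.npz",**c)
print(current_clock(),spot_in("wrist","spring_plate")[:2])
for s in silhouettes("wrist","board")[:1]:
    P,u,v=cloud(c,s["region"]);P=P[(P[:,2]>.02)&(P[:,2]<.125)]
    for i in range(6):
        A=np.c_[P[:,1],P[:,2],np.ones(len(P))];k,*_=np.linalg.lstsq(A,P[:,0],rcond=None);r=P[:,0]-A@k
        P=P[abs(r)<2*r.std()+1e-4]
    print("face",k,r.std(),P[:,1].min(),P[:,1].max())
    P,u,v=cloud(c,s["region"]);T=P[P[:,2]>.131];print("top edge",len(T),cv2.minAreaRect((T[:,:2]*1000).astype(np.float32)))
P,u,v=cloud(c);f=P[:,0]-P[:,1]*k[0]-P[:,2]*k[1]-k[2]
b=(P[:,2]>.09)&(P[:,2]<.135)&(f>-.03)&(abs(P[:,1]-.127)<.03)
for lo,hi in((-.022,-.0165),(-.014,-.008)):
    s=b&(f>lo)&(f<hi);T=P[s];print(lo,len(T),T.mean(0) if len(T) else 0,T.min(0),T.max(0),u[s].mean(),v[s].mean())
E
```

```text
[[0.0, 0.67, 0.74], [1.0, 0.0, 0.0], [0.0, 0.74, -0.67]]
[0.56486379 0.1273     0.17060624]
6.175 [{'xy': [320.9, 273.8], 'conf': 0.89}]
face [2.29111475e-02 1.28283601e-04 6.54766558e-01] 0.0005423874135302599 0.02701071365052464 0.2255337580670651
top edge 2925 ((609.580322265625, 126.18829345703125), (116.85263061523438, 198.4671630859375), 0.004116657190024853)
-0.022 341 [0.6389804  0.12952344 0.12042809] [0.63713785 0.12281149 0.11348875] [0.64132101 0.1361644  0.12667259] 322.5953079178886 264.4633431085044
-0.014 1374 [0.64640546 0.12933519 0.12093065] [0.64380968 0.11439269 0.10643205] [0.6484861  0.14439156 0.13306717] 322.1863173216885 269.58369723435226
```

View pics/w2.png

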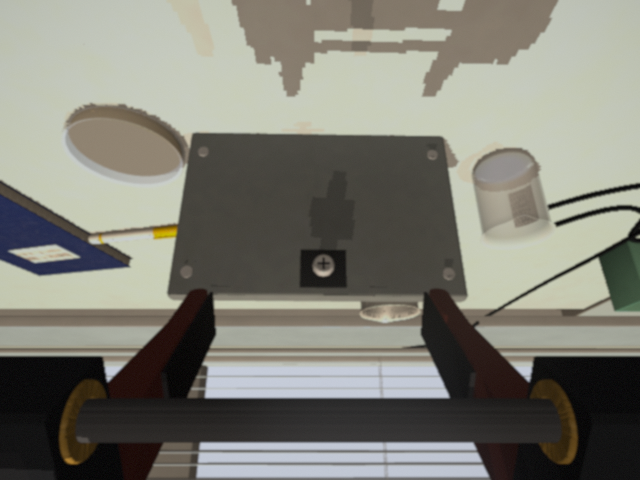

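The shot shows the screw head at (323,265) on the black plate. It measures y ≈ 129.4 mm and z ≈ 120 mm, against the 119 mm maximum. The board yaw is ≈ -1.4°. I'll check the z bias, then grasp.

```bash
python3 - <<'E'
from h import *
c=dict(np.load("w2.npz"));P,u,v=cloud(c)
n=(abs(P[:,1]-.127)<.09)
T=P[n&(P[:,0]>.60)&(P[:,0]<.645)&(P[:,2]<.03)];print("table",len(T),np.median(T[:,2]))
f=P[:,0]-P[:,1]*.0229-.6548
T=P[n&(abs(f)<.002)];print("face z ext",T[:,2].min(),np.percentile(T[:,2],[.1,99.5]),T[:,2].max())
y=-np.radians(27.3);R=tool(y)
ctr=np.array([.4404,-.2290])
def go(p,q=R,**k): return servo_line(p,q.as_quat(),**k)
move_gripper(.088)
move_ptp([*ctr,.16],R.as_quat())
print(go([*ctr,.039],rate=.1,contact_N=5),current_position(),current_force())
f0=current_force()
move_gripper(.03);print("gap",current_finger_gap())
go([*ctr,.20],rate=.12);sleep(.2);print("w",current_force()-f0,current_finger_gap(),current_clock())
c=capture("wrist");cv2.imwrite("pics/w3.png",c["image"])
M=Ro.from_quat(current_orientation()).as_matrix()
m=silhouettes("wrist","bin")
if m:
    P,u,v=cloud(c,m[0]["region"]);B=(P-current_position())@M  # tool frame: y=bin x, x=bin y, z down
    h=.039-B[:,2];T=B[h>.085];print("rim: bin y,x,h",len(T),T.mean(0),h.max(),np.ptp(T,axis=0),cv2.minAreaRect((T[:,:2]*1000).astype(np.float32)))
E
```

```text
table 11595 0.0009397069882612453
face z ext -0.001050212680567754 [1.15400102e-04 1.35194219e-01] 0.1365100452161766
False [ 0.44081983 -0.22927356  0.03949838] [-0.02506819  0.59405338  0.52283202]
gap 0.05965207478734448
w [ 0.38379038 -0.57531358 -2.31318976] 0.05981909143386299 13.1417
rim: bin y,x,h 1482 [ 0.00042845  0.02004615 -0.05488337] 0.1376758150912853 [0.05988314 0.05100669 0.04674034] ((0.20840072631835938, -1.4049816131591797), (59.889556884765625, 50.995811462402344), 0.3578457236289978)
```

View pics/w3.png

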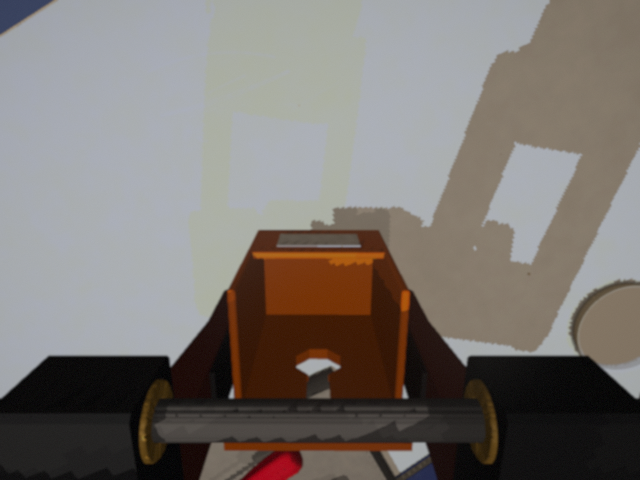

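The shot shows the bin held squarely at about (320,330), with the gap at 59.8 mm and the weight felt. I'll carry it to the screw.

```bash
cat >> h.py <<'E'
YB=-.0244; RB=tool(YB); NB=np.array([np.cos(YB),np.sin(YB)]); TB=np.array([-NB[1],NB[0]])
S=np.array([.6577,.1294]); ZS=.119
def pose(d,zb,dy=0): # d: bin origin to board face, zb: bin-frame height level with screw
    return np.array([*(S-NB*d+TB*dy), ZS-zb+.0395])
def where():
    p=current_position(); r=p[:2]-S
    return np.round([-r@NB*1e3, r@TB*1e3,(ZS+.0395-p[2])*1e3],2)
def lf(f0): # force on the tool in board axes
    f=current_force()-f0; return np.round([f[:2]@NB,f[:2]@TB,f[2]],2)
E
python3 - <<'E'
from h import *
q=RB.as_quat()
p=pose(.10,.046);up=p.copy();up[2]=.20
move_ptp(up,q)
servo_line(p,q,rate=.12)
servo_line(pose(.047,.046),q,rate=.06);sleep(.3)
f0=current_force();np.save("f0.npy",f0);sleep(.1);print("noise",lf(f0),where(),current_clock())
hit=servo_line(pose(.029,.046),q,rate=.008,contact_N=1.2)
print(hit,where(),lf(f0),current_clock());sleep(.2);print(where(),lf(f0))
c=capture("wrist");cv2.imwrite("pics/w4.png",c["image"])
E
```

```text
noise [ 0.06 -0.3  -0.09] [4.708e+01 3.000e-02 4.594e+01] 16.975
True [36.98 -0.07 46.75] [-0.27  0.1   0.56] 18.325
[37.52 -0.17 47.37] [ 0.64 -0.33 -0.75]
```

```bash
python3 - <<'E'
from h import *
f0=np.load("f0.npy");q=RB.as_quat()
def avg():
    a=[];b=[]
    for i in range(5): sleep(.03);a.append(lf(f0));b.append(where())
    return np.mean(a,0).round(2),np.mean(b,0).round(2)
print(avg())
for d in (36.5,35.5,34.5,33.5):
    h=servo_line(pose(d/1e3,.046),q,rate=.01,contact_N=7);f,w=avg();print(d,h,f,w)
    if f[0]<-5: break
print(current_clock())
E
```

```text
(array([ 0.51, -0.07, -0.69]), array([37.47, -0.12, 47.31]))
36.5 False [-0.1  -0.09  0.1 ] [36.54  0.   45.96]
35.5 False [-2.04 -0.14  0.44] [3.590e+01 1.000e-02 4.611e+01]
34.5 False [-2.59  0.    0.56] [3.484e+01 1.000e-02 4.612e+01]
33.5 False [-3.69  0.32  1.45] [3.381e+01 2.000e-02 4.613e+01]
20.4417
```

The head is through, since contact with the plate came at d ≈ 36.2 as predicted and the force slope is 1 N/mm. I'll press to about 3.6 mm and pull down in steps.

```bash
cat > down.py <<'E'
from h import *
import sys
f0=np.load("f0.npy");q=RB.as_quat()
def avg(n=3):
    a=[];b=[]
    for i in range(n): sleep(.03);a.append(lf(f0));b.append(where())
    return np.mean(a,0).round(2),np.mean(b,0).round(2)
E
python3 - <<'E'
from down import *
d=.0321
print(servo_line(pose(d,.046),q,rate=.01,contact_N=6),avg())
for z in (48,50,53,56,59,62,64):
    h=servo_line(pose(d,z/1e3),q,rate=.015,contact_N=10);f,w=avg();print(z,h,f,w)
    if h or f[2]>11: break
print(current_clock())
E
```

```text
False (array([-4.44,  0.59,  1.92]), array([3.255e+01, 1.000e-02, 4.611e+01]))
48 False [-4.51 -0.18  0.84] [32.66 -0.07 48.24]
50 False [-5.45 -0.22  0.56] [32.69 -0.11 50.28]
53 False [-4.88  0.17  0.31] [32.73 -0.12 53.33]
56 False [-4.5  -0.18  1.08] [32.73 -0.13 56.34]
59 False [-4.91  0.22  0.82] [32.72 -0.13 59.34]
62 False [-4.14 -0.16  0.06] [32.69 -0.1  62.3 ]
64 False [-5.1  -0.35  1.25] [32.62 -0.12 64.23]
23.7833
```

```bash
python3 - <<'E'
from down import *
c=capture("wrist");b=capture("scene")
m=silhouettes("wrist","bin")[0]["region"]
P,u,v=cloud(c,m);B=(P-current_position())@Ro.from_quat(current_orientation()).as_matrix();h=.0395-B[:,2]
s=(h<.08)&(abs(B[:,0])<.025);print("h of bin parts pct",np.percentile(h,[1,10,50,90,99]).round(4))
T=(abs(B[:,0])>.026)&(abs(B[:,0])<.032)&(B[:,1]<-.012);print("side rim h",np.percentile(h[T],[50,90,98]).round(4))
W=(abs(B[:,0])<.026)&(B[:,1]<-.018);print("front rim h",np.percentile(h[W],[50,90,98]).round(4))
cv2.imwrite("pics/m5.png",np.hstack([cv2.resize(c["image"][180:480,160:480],(400,375)),cv2.resize(b["image"][200:350,180:340],(400,375),interpolation=cv2.INTER_CUBIC)]))
E
```

```text
h of bin parts pct [0.003  0.004  0.0362 0.0756 0.0936]
side rim h [0.0598 0.076  0.0767]
front rim h [0.0283 0.0372 0.0379]
```

View pics/m5.png

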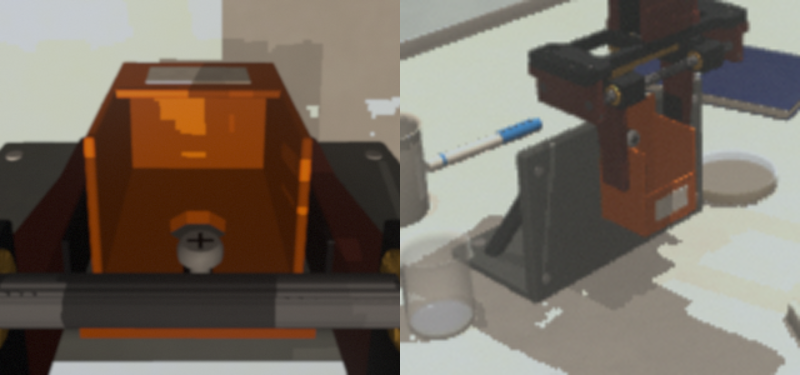

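The shot shows the screw head inside the bin, already in the slot above the hole, and the bin hasn't slipped in the jaws. I'll keep pulling to the stop.

```bash
python3 - <<'E'
from down import *
d=.0321
for z in np.arange(65,72.1,.7):
    h=servo_line(pose(d,z/1e3),q,rate=.01,contact_N=7);f,w=avg();print(round(z,1),h,f,w)
    if h or f[2]>7: break
print(current_clock())
E
```

```text
65.0 False [-4.89 -0.3   1.63] [32.51 -0.09 65.11]
65.7 False [-5.32  0.21  1.72] [32.43 -0.11 65.75]
66.4 False [-4.67 -0.21  2.12] [32.35 -0.1  66.43]
67.1 False [-3.79  0.25 -0.09] [ 3.196e+01 -3.000e-02  6.717e+01]
67.8 False [-2.99 -0.5   0.89] [ 3.201e+01 -6.000e-02  6.778e+01]
68.5 False [-3.29 -0.13  1.23] [ 3.204e+01 -3.000e-02  6.848e+01]
69.2 False [-3.   -0.65  2.54] [31.93  0.   69.03]
69.9 False [-4.42 -1.01  6.59] [3.186e+01 1.000e-02 6.937e+01]
70.6 False [-5.26 -0.29 10.03] [3.177e+01 3.000e-02 6.961e+01]
27.0833
```

The plate snapped at about 66.8 mm: the press force fell by about 1.7 N and the drag vanished. The firm stop came at about 69 mm with roughly 10 N. I'll relax the pull, open, retreat and check.

```bash
python3 - <<'E'
from down import *
servo_line(pose(.0335,.0689),q,rate=.01);print(avg())
servo_line(pose(.0337,.0689),q,rate=.01);print(avg())
move_gripper(.088);sleep(.2);print("open",current_finger_gap(),avg(),current_clock())
p=current_position();print(servo_line([p[0],p[1],.24],q,rate=.08,contact_N=6))
servo_line([p[0]-.17,p[1],.27],q,rate=.2);sleep(.3);print(current_clock())
c=capture("wrist");m=silhouettes("wrist","bin")[0]["region"];P,u,v=cloud(c,m)
print("bin z max",P[:,2].max(),"expect",ZS-.0685+.092)
T=P[P[:,2]>P[:,2].max()-.007];print(cv2.minAreaRect((T[:,:2]*1000).astype(np.float32)))
b=capture("scene")
cv2.imwrite("pics/m6.png",np.hstack([cv2.resize(c["image"][100:400,160:480],(400,375)),cv2.resize(b["image"][200:350,180:340],(400,375),interpolation=cv2.INTER_CUBIC)]))
for n in("beaker_100","petri_2","timer"):
    s=silhouettes("scene",n)[0];print(n,s["xy"],s["conf"])
E
```

```text
(array([-1.46, -0.53,  2.77]), array([3.326e+01, 4.000e-02, 6.891e+01]))
(array([-1.07,  0.43,  1.21]), array([3.341e+01, 4.000e-02, 6.890e+01]))
open 0.08805155110681313 (array([ 0.09, -0.11,  1.46]), array([33.68,  0.  , 68.88])) 28.825
False
32.175
bin z max 0.36826786346162305 expect 0.1425
((431.05340576171875, 129.81378173828125), (7.279675006866455, 10.296507835388184), 0.6419401168823242)
beaker_100 [197.7, 308.1] 0.95
petri_2 [316.0, 269.9] 0.81
timer [355.1, 332.2] 0.69
```

View pics/m6.png

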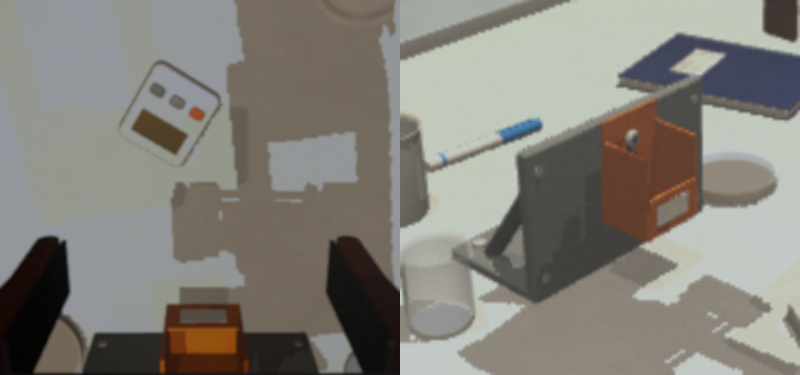

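The bin hangs upright on the screw (head near the slot top, crop ≈ (632,140)), with the neighbours in place. One more close check of the seat.

```bash
python3 - <<'E'
from down import *
R=tool(0,np.radians(40));M=R.as_matrix();C=np.array([.35,.127,.28]);tip=C-M@np.array([-.0003,-.0803,-.163]);print(tip)
move_ptp(tip,R.as_quat());sleep(.2)
c=capture("wrist");m=silhouettes("wrist","bin")[0]["region"];P,u,v=cloud(c,m)
s=(P[:,0]>.55);P=P[s];W=P[P[:,0]>.625];print("back rim z",np.percentile(W[:,2],[90,99,99.8]),"y",W[:,1].min(),W[:,1].max())
W=W[(W[:,2]>.08)]
A=np.c_[W[:,1],W[:,2],np.ones(len(W))];k,*_=np.linalg.lstsq(A,W[:,0],rcond=None);print("inner wall plane",k)
L=P[P[:,0]<.605];print("front rim z",np.percentile(L[:,2],[95,99.5]))
cv2.imwrite("pics/w7.png",cv2.resize(c["image"][120:420,160:480],(640,600),interpolation=cv2.INTER_CUBIC));print(current_clock())
E
```

```text
[0.51628775 0.1273     0.2067506 ]Traceback (most recent call last):
  File "<stdin>", line 3, in <module>
bench.PlanningError: the arm cannot take that pose within its joint ranges
```

```bash
python3 - <<'E'
from down import *
for a,C in [(40,(.39,.127,.30)),(48,(.37,.127,.25)),(48,(.39,.127,.27)),(35,(.40,.127,.32)),(30,(.42,.127,.33))]:
    R=tool(0,np.radians(a));M=R.as_matrix();tip=np.array(C)-M@np.array([-.0003,-.0803,-.163])
    if inverse_kinematics(tip,R.as_quat()) is not None:
        try: move_ptp(tip,R.as_quat());print(a,C,tip);break
        except PlanningError as e: print(e)
sleep(.2)
c=capture("wrist");m=silhouettes("wrist","bin")[0]["region"];P,u,v=cloud(c,m)
s=(P[:,0]>.55);P=P[s];W=P[P[:,0]>.625];print("back rim z",np.percentile(W[:,2],[90,99,99.8]),"y",W[:,1].min(),W[:,1].max())
W=W[(W[:,2]>.08)]
A=np.c_[W[:,1],W[:,2],np.ones(len(W))];k,*_=np.linalg.lstsq(A,W[:,0],rcond=None);print("inner wall plane",k)
L=P[P[:,0]<.605];print("front rim z",np.percentile(L[:,2],[95,99.5]))
cv2.imwrite("pics/w7.png",cv2.resize(c["image"][120:420,160:480],(640,600),interpolation=cv2.INTER_CUBIC));print(current_clock())
E
```

```text
40 (0.39, 0.127, 0.3) [0.55628775 0.1273     0.2267506 ]
back rim z [0.13775183 0.14347684 0.14384991] y 0.09178852303910748 0.16910568807441528
inner wall plane [ 0.00963118 -0.00244963  0.64228622]
front rim z [0.1164525  0.12622327]
33.775
```

View pics/w7.png

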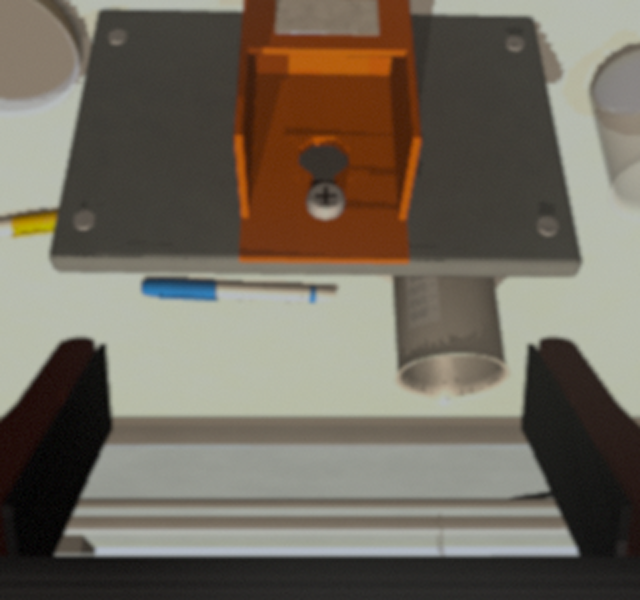

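The shot shows the head at (325,198) at the slot top, with the hole below it at (322,157) showing bare grey board. So the plate has cleared the hole and sits above the step. The rim is at z ≈ 143 mm (expected 142.5) and the wall is plumb. I'm handing in.

```bash
python3 -c "
from bench import *
close_job()"
```

```text
the job is handed in; nothing more can be done
```

The orange bin is hanging by itself on the screw, fully home, and the job is handed in at about 34 s of the 72 s allowed.

- **Entry and press:** The screw head went through the round hole without touching its edge. I pressed the spring plate with about 5 N.
- **Pull down:** I pulled straight down. The plate snapped forward at about 21 mm of travel. I stopped at the firm end stop with about 10 N, the highest force I measured, then eased off before opening the gripper.
- **Last checks:**
  - The bin is upright, its rim at about 143 mm against 142.5 mm expected.
  - The head sits at the closed end of the slot, and bare board shows through the hole, so the plate is above the step.
  - The beaker and timer are within about 2 px of where they started in the scene view. The petri dish reads about 3 px off, which I put down to detection noise.
- **Readings that disagreed:**
  - The camera put the screw at z ≈ 120 mm, just above its 119 mm limit. I used 119 mm and it fitted.
  - The end stop came about 1 mm later than the nominal 22 mm of travel.
  - The drag on the way down was lower than stated, about 1–2 N instead of 2–10 N.
  - One automatic rim measurement after release was invalid (it picked up the gripper), so I repeated it from another angle. The first angle I tried for that was out of the arm's reach, and nothing moved.

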